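# Hold the chest lid for fitting its stay

## Task

I want to screw a stay to the lid of the plywood tool chest, the one with the wooden knob, so please open the lid and hold it for me at 60 degrees from closed; finish while still holding it there, because nothing else keeps it up. First turn aside any turn button on the front rim that still lies over the lid - do not strain the lid against one - and do not let the lid drop back or throw it past upright. Leave the stay, the pencil, the screw tin and the square where they lie.

Things in the scene. Friction and masses are not known exactly. Their poses are not given: they have to be found in the camera images.
- chest: plywood tool chest, 155 mm deep (x) by 240 mm wide (y) by 105 mm high, fixed to the bench; origin at the centre of its underside, x from the front rim to the hinge side (away from the robot at yaw 0), y to the left, z up. Its front rim is 22 mm wide and carries two turn buttons; the other walls are 15 mm thick
- lid (a joint): angle of the lid in rad: 0 = closed, 1.047 = 60 degrees open; it falls shut when let go below about 1.6, stop at 1.75. The lid is a 12 mm plywood board, 116 mm from hinge to front edge and 207 mm wide, about 0.35 kg, set in flush with the rim of the chest
- lid_hinge (a point): middle of the hinge line of the lid, on the inner top edge of the chest's back wall: 62.5 mm behind (+x) and 105 mm above the chest's origin; the hinge line runs along the chest's y, the knob side of the lid swings up and over towards +x
- lid_knob (a point): point on the axis of the lid's round wooden knob, 22 mm above the lid's top face, the place to grip it. The knob is 34 mm across (33 to 34 mm between 13 and 30 mm above the lid) and 34 mm high, centred across the lid, 86 mm from the hinge line and 30 mm from the lid's front edge. It turns with the lid
- button_left (a joint): left (+y) turn button: a flat steel bar 36 x 12 mm, round ends, top 11.5 mm and underside 1.5 mm above rim and lid, on an upright screw near one end. Rad, counter-clockwise from above: 0 = points straight across the lid at the hinge, +1.57 / -1.57 = along the rim to the chest's +y / -y. From -1.25 to 1.25 it holds the lid down. Any angle at the start; stays where left; range -2.6 to 2.6
- button_right (a joint): right (-y) turn button, the same part with the same meaning of its angle: 0 = across the lid, +1.57 / -1.57 = along the rim to the chest's +y / -y, holds the lid down from -1.25 to 1.25. Turning either button takes 0.015 Nm; either, both or neither may lie over the lid at the start
- button_left_pivot (a point): screw axis of the left turn button at half the thickness of the bar, 6.5 mm above the rim; 67.5 mm in front of (-x) and 70 mm left (+y) of the chest's origin, 14 mm from the lid's front edge
- button_right_pivot (a point): the same point of the right turn button, 70 mm right (-y) of the chest's origin
- lid_stay: folding brass lid stay lying flat on the bench, about 150 x 70 x 11 mm, origin near its middle on the underside; not to be moved
- carpenter_pencil: flat carpenter's pencil, 173 x 14 x 8 mm, lying on the bench; not to be moved
- screw_tin: round open tin of screws, 68 mm across, 28 mm high, standing on the bench; not to be moved
- combination_square: steel combination square, 260 mm rule with a cast head, lying flat on the bench; not to be moved

How it is judged (in metres and radians):
At the end, for the whole second after the job is handed in: The lid stands still between 54 and 66 degrees open (60 asked), held there by the robot's hand and by nothing else, through the last second; the stay, pencil, tin and square lie within 30 mm of where they were (value of joint lid between 0.947 and 1.147 rad and velocity of joint lid between -0.1 and 0.1 rad/s and contact force between any of the fingers, the arm and lid above 0.5 N and contact force between each of lid_stay, carpenter_pencil, screw_tin, combination_square and lid below 0.1 N and distance of each of lid_stay, carpenter_pencil, screw_tin, combination_square from where it was at the start of the episode below 0.03 m); the arm keeps its last pose, push and grip.
It fails at once if the lid is strained against a turn button (more than 15 N) (contact force between lid and button_left above 15 N or contact force between lid and button_right above 15 N).
It fails at once if the lid drops back (closing faster than 1.5 rad/s while more than 9 degrees open) (value of joint lid above 0.15 rad and velocity of joint lid below -1.5 rad/s).
It fails at once if the lid is thrown up past upright (value of joint lid above 1.57 rad).
It fails at once if the stay, pencil, screw tin or square is disturbed (moved more than 30 mm) (distance of any of lid_stay, carpenter_pencil, screw_tin, combination_square from where it was at the start of the episode above 0.03 m).
It also fails if it takes over 72 s, if anything falls off the work surface, if the arm or the gripper's body presses on something with over 40 N, if the wrist force passes 120 N, or if a joint passes its speed limit or range.

## Robot

A 6-joint arm with a two-finger parallel gripper is mounted at the origin on a cart in front of the work surface, level with it; the furniture and walls round the work are solid. World frame = base frame: x ahead of the robot, y to its left, z up, the work surface at z = 0. Lengths are in mm, angles in rad, forces in N, time in s.
With the tool pointing down it reaches from about 300 to 775 mm from the base axis. Payload 14.6 kg.
Tool frame: the origin (TCP) lies at the very end of the fingers, on their centre line; the grasp point (between the pads) lies 19 mm behind it (grip_point_offset is the distance from the TCP to the grasp point, in mm); z points along the fingers, y is the line along which they close (so a half turn about z gives the same grasp; the last joint's range is limited). The gripper opens to 94 mm and grips with 3 to 60 N. Pads are 16 mm wide; open, the fingers measure 119 mm over their backs; the gripper's body (75 mm by 177 mm) begins 78 mm behind the grasp point.
Start: joints at [-1.367, 0.3, 1.521, -0, 1.321, -0.067], TCP at [147.12, -529.948, 205.446] pointing down, gripper open.
Joint ranges: [-3.03, 3.03], [-0.79, 2.21], [0.23, 2.52], [-1.04, 4.18], [0, 3.07], [-2.55, 2.55]. Speed limits (rad/s): [2.22, 2.22, 2.57, 3.14, 3.14, 3.14].

## Interface

Orientations are given as [roll, pitch, yaw] about the fixed x, y, z axes, in that order (R = Rz(yaw) Ry(pitch) Rx(roll)).
In Python, from cell import read_state, camera, camera_info, sign_off, grip_point_offset gives the robot as it stands.
- The arm moves only by the shell command python3 -m handwheel 'ROWS' [FORCE]. ROWS is text: rows parted by semicolons, each of 5 numbers parted by spaces: the shift along the world's x, y, z in units of 40 mm (1.0 is 40 mm), then the turn about the world's z in units of 5 degrees (1.0 is 5 degrees), then the closure, from 0 (fully open) to 1 (shut). In form: dx dy dz yaw gripper; .... A call has 1 to 12 rows; each row shifts and turns the commanded pose from where the row before left it; what a row does not reach is not made up. A row lasts 1/12 s, in which the tool goes at most 41.7 mm and 7.16 degrees, less where a joint would pass 70% of its speed; a pose out of reach is approached as far as the arm can. A call is refused whole if a number of a shift passes 1 or a number of a turn 1, either way. A call with a gripper value outside its range is refused whole. The fingers move at their own pace and stop on an object; FORCE is the grip in N (left out, the last holds). Time passes only in rows, so rows that do not move let the fingers close. It gives the time, the measured TCP pose, the force, the opening and the grip force at its end, in the units of the state.
- read_state(): the state, without advancing time (a new reading comes with each control period).
- camera(name): name is "scene" or "top" or "wrist"; returns (picture, depth): 400x640x3 uint8, red, green, blue; 400x640 float32, mm along the optical axis (not along the pixel's ray), 0 where there is no reading.
- camera_info(name): a dict with "intrinsics" (3x3 intrinsics, pixels), "world_from_camera" (4x4, takes a point from camera to world coordinates). Camera axes: x right, y down, z forward; pixel columns grow to the right and rows downward; lengths in mm; the calibration is good to about 2 mm. The wrist camera is an equidistant fisheye: a pixel r from the principal point sees the ray r / f radians off the axis. A picture is of the moment at which its call begins: read the wrist's pose just before it. camera_info takes no time and is no camera call; for the wrist camera it gives the pose at the moment of the call.
- sign_off(): hands the job in; it is judged then, once.
The state is a dict: "clock": time; "joints": joint angles; "qd": joint speeds; "effort": joint torques, N m; "eef_pos": TCP position; "eef_rot": TCP orientation; "wrist_force": force on the tool from outside, world axes, zero at the start; "moment": the same for the moment, N m; "finger_gap": finger opening in mm; "finger_force": force on a finger pad.
Only numpy, scipy, OpenCV 4.12 (cv2) and the standard library are available. Lean on these libraries where they do the work, as an engineer would, in place of code of your own. Each camera call takes 0.05 s, during which the arm holds its last target. There are 200 camera calls.

## Working session

There is one attempt and no reset: what is moved stays moved. The work goes in short steps, Python scripts to look and compute and a shell command to move; the robot and the scene stay as the last step left them, time stands still between calls to the robot, and variables do not carry over. Pictures are saved under pics/ and viewed, at most 10 in all, crops included, and the job is handed in when it is done.

```bash
mkdir -p pics
python3 - <<'E'
from cell import *
import cv2,numpy as np
for n in ["scene","top"]:
    p,d=camera(n); cv2.imwrite(f"pics/{n}0.png",cv2.cvtColor(p,cv2.COLOR_RGB2BGR)); np.save(f"{n}_d.npy",d); np.save(f"{n}_p.npy",p)
    i=camera_info(n); print(n,np.round(i["intrinsics"],1).tolist(),np.round(i["world_from_camera"],3).tolist())
print(read_state())
E
```

```text
scene [[448.1, 0.0, 320.6], [0.0, 448.1, 204.9], [0.0, 0.0, 1.0]] [[0.866, -0.369, 0.338, 84.46], [-0.5, -0.637, 0.587, -740.156], [-0.001, -0.677, -0.736, 1091.812], [0.0, 0.0, 0.0, 1.0]]
top [[375.3, 0.0, 317.4], [0.0, 375.3, 202.3], [0.0, 0.0, 1.0]] [[0.017, -0.947, 0.322, 105.171], [-1.0, -0.016, 0.006, 13.188], [-0.001, -0.322, -0.947, 1274.593], [0.0, 0.0, 0.0, 1.0]]
{'clock': 0.1, 'joints': array([-1.36659725e+00,  3.00421566e-01,  1.52150148e+00,  1.22238177e-05,
        1.32071384e+00, -6.66324339e-02]), 'qd': array([-5.83036641e-04, -2.26168675e-03, -2.60474081e-03, -3.90807151e-05,
       -1.01148159e-03, -1.44523850e-04]), 'effort': array([ 8.10803540e-04, -5.32642221e+01, -3.53286660e+01,  7.08608679e-02,
        2.34606833e-02, -6.31309695e-05]), 'eef_pos': array([ 147.0788456 , -529.72843105,  204.94717801]), 'eef_rot': array([-3.14055153e+00, -8.13422982e-05,  2.70828434e-01]), 'wrist_force': array([-0.21182269,  0.0235513 ,  0.3664289 ]), 'moment': array([ 0.04050333,  0.00831959, -0.05331511]), 'finger_force': 0.0, 'finger_gap': 93.88654793878575}
```

View pics/scene0.png

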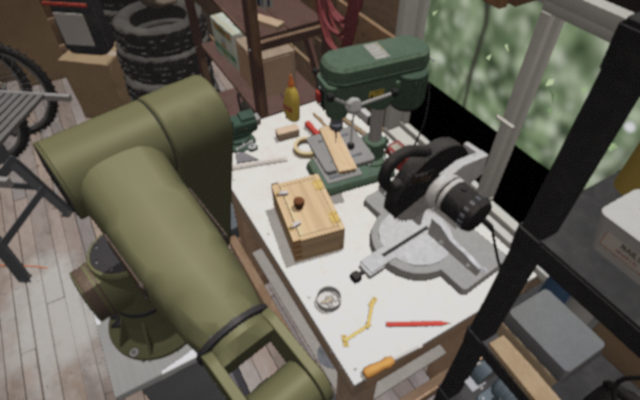

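View pics/top0.png

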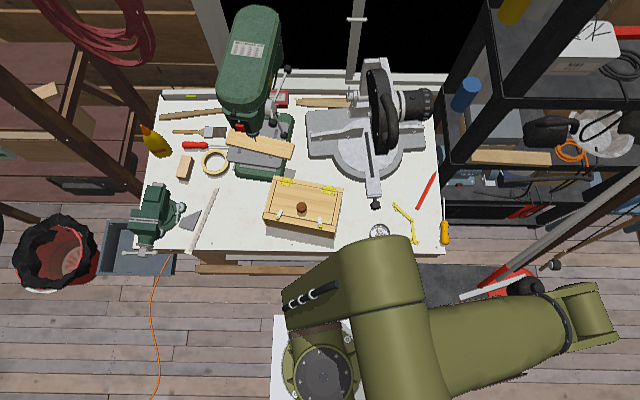

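The scene view shows the chest near (308,215) with its dark knob at (298,203). In the top view the chest is at about (302,205), the knob at (301,207), and there are pale buttons near (279,211) and (320,219). I'll zoom in.

Run:
```python
import cv2,numpy as np
from cell import camera_info
p=np.load("top_p.npy");d=np.load("top_d.npy")
c=cv2.resize(p[170:246,252:352],None,fx=5,fy=5,interpolation=cv2.INTER_CUBIC)
q=np.load("scene_p.npy");e=cv2.resize(q[170:262,265:355],None,fx=4.13,fy=4.13,interpolation=cv2.INTER_CUBIC)[:380]
cv2.imwrite("pics/crop.png",cv2.cvtColor(np.hstack([c[:,:420],e]),cv2.COLOR_RGB2BGR)[:,:800])
i=camera_info("top");K=i["intrinsics"];T=i["world_from_camera"]
m=cv2.inRange(p,(50,15,5),(125,75,50)); m[:195]=0;m[220:]=0;m[:,:290]=0;m[:,312:]=0
ys,xs=np.nonzero(m);print(len(xs),xs.mean(),ys.mean())
P=np.linalg.inv(K)@np.stack([xs,ys,np.ones(len(xs))])*d[ys,xs]
P=T[:3,:3]@P+T[:3,3:]
print(np.median(P,1),P.max(1),P.min(1))
# points at the rim height
Y,X=np.mgrid[170:246,252:352];Q=np.linalg.inv(K)@np.stack([X.ravel(),Y.ravel(),np.ones(X.size)])*d[170:246,252:352].ravel()
Q=(T[:3,:3]@Q+T[:3,3:]).T
s=Q[(Q[:,2]>96)&(Q[:,2]<112)]
r=cv2.minAreaRect(s[:,:2].astype(np.float32));print(r,cv2.boxPoints(r),np.median(s[:,2]))
```

```text
28 301.75 208.67857142857142
[466.43121206  69.11271215 137.77170743] [ 488.20055546   85.42993542 1274.59262409] [105.17080923  13.18845093 124.4750755 ]
((500.4903564453125, 68.47005462646484), (240.38548278808594, 156.62867736816406), 79.40973663330078) [[401.42044  -35.282448]
 [555.38116  -64.06834 ]
 [599.5603   172.22256 ]
 [445.59955  201.00845 ]] 105.73365647770265
```

View pics/crop.png

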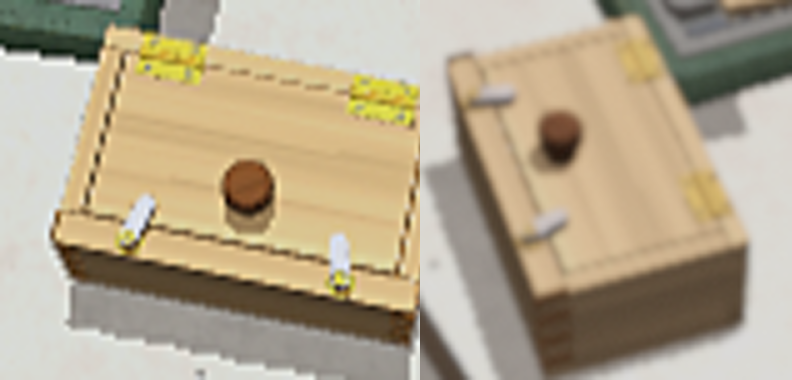

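The crop shows both buttons over the lid. The left one runs from its screw at (128,240) to its tip at (147,203), about −15° in the chest frame. The right one runs from (342,280) to (339,240), about +15°. The depth rectangle measures 240×157 mm at z 105.7, which matches the chest: centre (500.5, 68.5), yaw −10.6°. I'll move over the front rim, check for clearance behind the chest, and look with the wrist camera.

```bash
python3 -m handwheel '0.41 0.875 0 -0.29 1;0.41 0.875 0 -0.29 1;0.41 0.875 0 -0.29 1;0.41 0.875 0 -0.29 1;0.41 0.875 0 -0.29 1;0.41 0.875 0 -0.29 1;0.41 0.875 0 -0.29 1;0.41 0.875 0 -0.29 1;0.41 0.875 0 -0.29 1' 20
python3 -m handwheel '0.41 0.875 0 -0.29 1;0.41 0.875 0 -0.29 1;0.41 0.875 0 -0.29 1;0.41 0.875 0 -0.29 1;0.41 0.875 0 -0.29 1;0.41 0.875 0 -0.29 1;0.41 0.875 0 -0.29 1;0.41 0.875 0 -0.29 1;0.41 0.875 0 -0.29 1;0 0 0 0 1;0 0 0 0 1'
python3 - <<'E'
from cell import *
import cv2,numpy as np
i=camera_info("wrist");p,d=camera("wrist");np.save("w_p.npy",p);np.save("w_d.npy",d)
K=i["intrinsics"];T=i["world_from_camera"];print(np.round(K,1).tolist(),np.round(T,3).tolist())
cv2.imwrite("pics/wrist1.png",cv2.cvtColor(p,cv2.COLOR_RGB2BGR))
j=camera_info("top");D=np.load("top_d.npy");Y,X=np.mgrid[:400,:640]
Q=np.linalg.inv(j["intrinsics"])@np.stack([X.ravel(),Y.ravel(),np.ones(X.size)])*D.ravel()
Q=(j["world_from_camera"][:3,:3]@Q+j["world_from_camera"][:3,3:]).T
s=Q[(D.ravel()>0)&(Q[:,1]>-60)&(Q[:,1]<200)&(Q[:,0]>560)&(Q[:,0]<800)&(Q[:,2]<900)]
for a,b in((60,150),(150,300),(300,600)):
    t=s[(s[:,2]>a)&(s[:,2]<b)];print(a,len(t),t.min(0) if len(t) else'')
E
```

```text
clock: 0.85
eef_pos: [294.9, -213.1, 205.4]
eef_rot: [3.142, -0.0, 0.041]
wrist_force: [0.4, 0.3, 0.2]
finger_gap: 37.4
finger_force: 0.0
clock: 1.77
eef_pos: [442.2, 101.3, 204.8]
eef_rot: [3.141, 0.001, -0.182]
wrist_force: [-0.5, 0.1, -0.2]
finger_gap: 0.4
finger_force: 0.0
[[309.7, 0.0, 319.3], [0.0, 309.7, 198.0], [0.0, 0.0, 1.0]] [[-0.181, -0.948, -0.261, 517.195], [-0.984, 0.174, 0.047, 87.333], [0.001, 0.265, -0.964, 384.366], [0.0, 0.0, 0.0, 1.0]]
60 1529 [560.00490206 -59.49215341  60.0748233 ]
150 102 [658.9180757  120.29152295 202.31928427]
300 1515 [609.13007757 122.62939673 300.15074037]
```

View pics/wrist1.png

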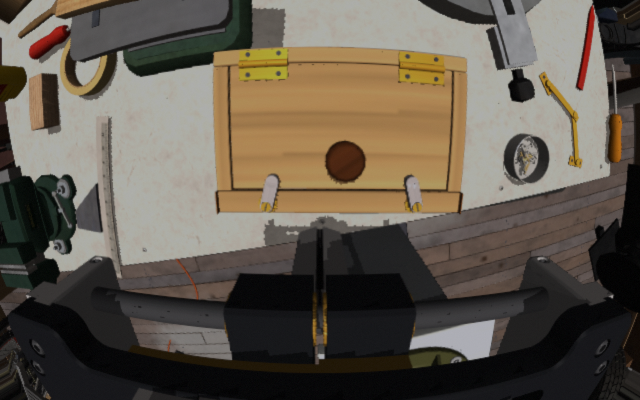

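The wrist view shows the left button from (268,206) to (272,177), the right from (418,206) to (411,178), and the knob top at (346,160). I'll cast rays to refine these positions.

Run:
```python
import cv2,numpy as np
p=np.load("w_p.npy")
K=np.array([[309.7,0,319.3],[0,309.7,198],[0,0,1]])
from cell import camera_info
T=camera_info("wrist")["world_from_camera"]
def cast(uv,z):
    u=cv2.fisheye.undistortPoints(np.array([[uv]],float),K,np.zeros(4))[0,0]
    r=T[:3,:3]@[u[0],u[1],1]; return (T[:3,3]+r*(z-T[2,3])/r[2])
C=np.array([500.5,68.5]);a=-.185;R=np.array([[np.cos(a),-np.sin(a)],[np.sin(a),np.cos(a)]])
m=cv2.inRange(p,(50,10,0),(125,70,50));m[:135]=0;m[190:]=0;m[:,:320]=0;m[:,372:]=0
M=cv2.moments(m,True);k=(M['m10']/M['m00'],M['m01']/M['m00'])
g=p.astype(int);w=((g.max(2)-g.min(2)<30)&(g.min(2)>130)).astype(np.uint8)
for n,pt,z in [("knob",k,139),("Lpiv",(268,206),116.5),("Ltip",(273,176),116.5),("Rpiv",(418,206),116.5),("Rtip",(411,176),116.5),("c1",(217,213),105),("c2",(460,213),105),("c3",(214,53),105),("c4",(466,57),105)]:
    P=cast(pt,z)[:2];print(n,np.round(pt,1),np.round(P,1),"chest",np.round(R.T@(P-C),1))
for x0,x1 in((255,290),(400,428)):
    b=np.zeros_like(w);b[170:212,x0:x1]=w[170:212,x0:x1];ys,xs=np.nonzero(b)
    W=np.array([R.T@(cast((x,y),116.5)[:2]-C) for x,y in zip(xs,ys)],np.float32)
    v=cv2.fitLine(W,cv2.DIST_L2,0,.01,.01).ravel();print(len(xs),v,np.degrees(np.arctan(v[1]/v[0])))
```

```text
knob [345.3 162.4] [475.8  72.4] chest [-25.   -0.7]
Lpiv [268 206] [445.5 146.8] chest [-68.5  66.8]
Ltip [273 176] [471.8 136.1] chest [-40.6  61.2]
Rpiv [418 206] [419.9   9.9] chest [-68.4 -72.5]
Rtip [411 176] [449.6  13.7] chest [-40.  -63.3]
c1 [217 213] [444.6 201.9] chest [-79.5 120.8]
c2 [460 213] [399.4 -38.6] chest [ -79.6 -123.9]
c3 [214  53] [595.4 170.2] chest [ 74.5 117.4]
c4 [466  57] [553.5 -63.9] chest [  76.4 -120.4]
313 [  0.9710095   -0.23904096 -53.30555     64.99945   ] -13.829943
272 [  0.9607353    0.27746642 -53.672997   -66.8886    ] 16.109049
```

```bash
python3 -m handwheel '0.35 0.83 0 0 1;0.35 0.83 0 0 1;0 0 -0.9 0 1;0 0 -0.7 0 1;0 0 -0.4 0 1;0 0 -0.3 0 1;0 0 0 0 1;0 0 0 0 1;0 0 0 0 1'
python3 -c "
from cell import *
s=read_state();print(s['eef_pos'],s['wrist_force'])"
```

```text
clock: 2.57
eef_pos: [470.8, 165.8, 114.6]
eef_rot: [-3.141, -0.001, -0.186]
wrist_force: [-1.2, 0.2, -1.0]
finger_gap: 0.3
finger_force: 0.0
[470.79153994 165.84064626 114.56152102] [-1.2329981   0.21992917 -0.95699725]
```

```bash
python3 -m handwheel '0 0 -0.1 0 1;-0.04 -0.22 0 0 1;-0.04 -0.22 0 0 1;-0.04 -0.22 0 0 1;-0.11 -0.17 0 0 1;-0.11 -0.17 0 0 1;-0.1 -0.02 0 0 1;-0.1 -0.02 0 0 1;0 0 0 0 1;0 0 0 0 1'
python3 -m handwheel '0.1 0 0.2 0 1;0 0 0.7 0 1;0 0 0.8 0 1;0 0 0 0 1'
```

```text
clock: 3.4
eef_pos: [448.5, 124.9, 109.5]
eef_rot: [3.141, 0.0, -0.184]
wrist_force: [0.3, 0.3, 0.9]
finger_gap: 0.6
finger_force: 0.3
clock: 3.73
eef_pos: [455.0, 125.5, 183.2]
eef_rot: [-3.139, -0.007, -0.184]
wrist_force: [1.2, 0.4, 1.3]
finger_gap: 0.5
finger_force: 0.0
```

```bash
python3 -m handwheel '-0.12 -0.89 0 0 1;-0.12 -0.89 0 0 1;-0.12 -0.89 0 0 1;-0.12 -0.89 0 0 1;0 0 0 0 1;0 0 -0.9 0 1;0 0 -0.6 0 1;0 0 -0.3 0 1;0 0 0 0 1;0 0 0 0 1;0 0 0 0 1'
```

```text
clock: 4.65
eef_pos: [433.9, -17.2, 105.6]
eef_rot: [-3.141, -0.0, -0.184]
wrist_force: [0.6, 0.8, -0.1]
finger_gap: 0.5
finger_force: 0.0
```

```bash
python3 -m handwheel '0 0 0.1 0 1;0.04 0.22 0 0 1;0.04 0.22 0 0 1;0.04 0.22 0 0 1;-0.04 0.2 0 0 1;-0.04 0.2 0 0 1;-0.1 0.05 0 0 1;-0.1 0.05 0 0 1;0 0 0 0 1;0 0 0 0 1'
python3 -m handwheel '0.1 0 0.2 0 0.6;0 0 0.9 0 0;0 0 0.9 0 0;0 0 0.4 0 0;0 0 0 0 0'
python3 - <<'E'
from cell import *
import cv2
p,d=camera("wrist");cv2.imwrite("pics/wrist2.png",cv2.cvtColor(p,cv2.COLOR_RGB2BGR));print(read_state()['eef_pos'])
E
```

```text
clock: 5.48
eef_pos: [427.1, 29.7, 109.9]
eef_rot: [-3.14, -0.001, -0.185]
wrist_force: [2.6, 6.7, 4.7]
finger_gap: 0.4
finger_force: 4.0
clock: 5.9
eef_pos: [432.1, 28.9, 209.2]
eef_rot: [-3.141, -0.005, -0.185]
wrist_force: [-0.5, -0.6, 0.4]
finger_gap: 30.6
finger_force: 0.0
[431.34731804  28.87078755 206.78986289]
```

View pics/wrist2.png

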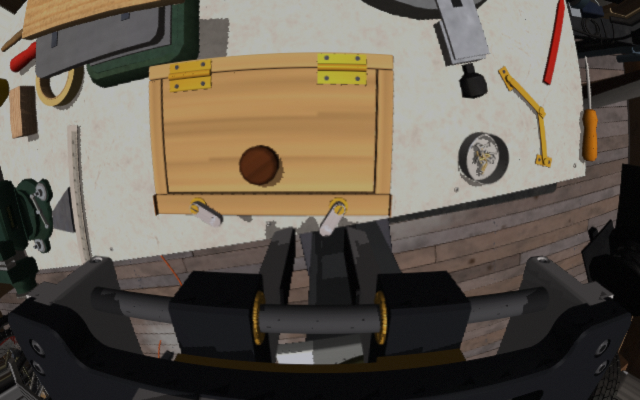

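Both buttons now point off the front rim (left tip at about (215,220), right at (325,230)), so the lid is free. Next I go over the knob and down.

```bash
python3 -m handwheel '0.56 0.54 0 0 0;0.56 0.54 0 0 0;0 0 0 0 0;0 0 0 0 0;0 0 -0.8 0 0;0 0 -0.5 0 0;0 0 0 0 0;0 0 0 0 0;0 0 0 0 0'
```

```text
clock: 6.7
eef_pos: [476.0, 71.7, 154.5]
eef_rot: [-3.141, -0.001, -0.185]
wrist_force: [-0.1, 0.3, 1.0]
finger_gap: 92.8
finger_force: 0.0
```

```bash
python3 -m handwheel '0 0 -0.6 0 0;0 0 -0.3 0 0;0 0 -0.2 0 0;0 0 0 0 0;0 0 0 0 0.8;0 0 0 0 0.8;0 0 0 0 0.8;0 0 0 0 0.8;0 0 0 0 0.8;0 0 0 0 0.8;0 0 0 0 0.8;0 0 0 0 0.8' 20
```

```text
clock: 7.7
eef_pos: [475.9, 72.0, 109.5]
eef_rot: [-3.142, 0.0, -0.185]
wrist_force: [0.5, 0.4, 0.5]
finger_gap: 44.7
finger_force: 0.0
```

```bash
python3 -m handwheel '0 0 0 0 1;0 0 0 0 1;0 0 0 0 1;0 0 0 0 1;0 0 0 0 1;0 0 0 0 1' 20
```

```text
clock: 8.2
eef_pos: [476.2, 73.5, 109.5]
eef_rot: [-3.139, -0.0, -0.185]
wrist_force: [2.4, 12.9, -2.6]
finger_gap: 32.6
finger_force: 20.0
```

The knob is gripped: the gap is 32.6 mm at 20 N. I'll centre sideways a little and start the arc.

```bash
python3 -m handwheel '0.01 0.05 0 0 1;0 0 0 0 1;0.03 -0.006 0.09 0 1;0.03 -0.006 0.09 0 1;0.03 -0.006 0.09 0 1;0.04 -0.006 0.09 0 1;0 0 0 0 1;0 0 0 0 1' 20
```

```text
clock: 8.87
eef_pos: [481.4, 72.7, 124.1]
eef_rot: [3.141, 0.001, -0.185]
wrist_force: [-1.2, -6.2, -4.6]
finger_gap: 32.2
finger_force: 20.0
```

```bash
python3 -m handwheel '0.05 -0.02 0.085 0 1;0.05 -0.02 0.085 0 1;0.05 -0.01 0.08 0 1;0.05 -0.01 0.08 0 1;0.06 -0.01 0.075 0 1;0.06 -0.01 0.075 0 1;0.06 -0.01 0.075 0 1;0.06 -0.01 0.075 0 1;0 0 0 0 1;0 0 0 0 1'
```

```text
clock: 9.7
eef_pos: [499.4, 69.2, 149.1]
eef_rot: [-3.141, -0.0, -0.185]
wrist_force: [-0.1, 2.9, -3.6]
finger_gap: 32.7
finger_force: 20.0
```

```bash
python3 -m handwheel '0.072 -0.014 0.062 0 1;0.072 -0.014 0.062 0 1;0.072 -0.014 0.062 0 1;0.072 -0.014 0.062 0 1;0.082 -0.015 0.048 0 1;0.082 -0.015 0.048 0 1;0.082 -0.015 0.048 0 1;0.082 -0.015 0.048 0 1;0 0 0 0 1;0 0 0 0 1'
python3 -m handwheel '0.09 -0.017 0.033 0 1;0.09 -0.017 0.033 0 1;0.09 -0.017 0.033 0 1;0.09 -0.017 0.033 0 1;0 0 0 0 1;0 0 0 0 1;0 0 0 0 1;0 0 0 0 1;0 0 0 0 1;0 0 0 0 1'
python3 - <<'E'
from cell import *
import cv2,numpy as np
p,d=camera("scene");q,_=camera("wrist")
a=cv2.resize(p[120:270,250:400],(400,400));b=cv2.resize(q,(400,250));b=cv2.copyMakeBorder(b,0,150,0,0,0)
cv2.imwrite("pics/fin.png",cv2.cvtColor(np.hstack([a,b]),cv2.COLOR_RGB2BGR))
s=read_state();P=s['eef_pos'];print(P)
C=np.array([499.3,67]);ex=np.array([np.cos(.185),-np.sin(.185)])
x=(P[:2]-C)@ex-62.5;z=P[2]+19-105
print(np.hypot(x,z),np.degrees(np.arctan2(z,-x))-15.28)
E
```

```text
clock: 10.53
eef_pos: [524.0, 64.6, 166.8]
eef_rot: [-3.141, -0.0, -0.185]
wrist_force: [-1.7, 5.5, -2.3]
finger_gap: 32.7
finger_force: 20.0
clock: 11.37
eef_pos: [538.3, 61.9, 172.2]
eef_rot: [-3.141, -0.0, -0.185]
wrist_force: [-1.4, 4.1, -1.0]
finger_gap: 32.7
finger_force: 20.0
[538.26701389  61.90549074 172.15160538]
89.23655955684147 59.61051246626053
```

View pics/fin.png

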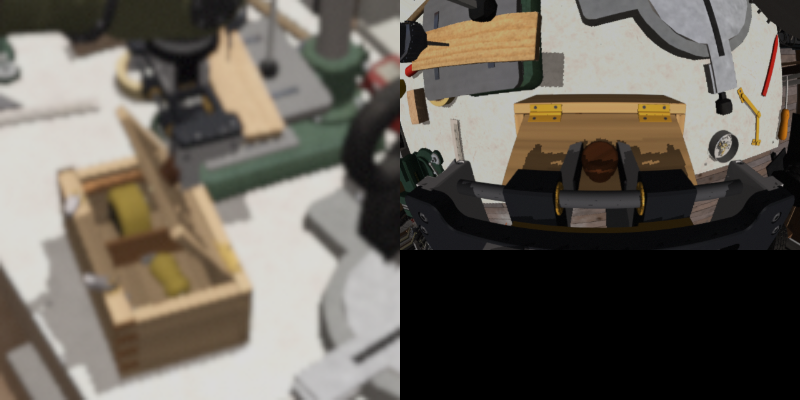

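The lid stands steeply open, with the knob between the pads at (600,160). The grip point is 89.2 mm from the hinge line (89.1 expected), which puts the lid at 59.6°.

```bash
python3 -c "
from cell import *
print(sign_off())"
```

```text
the job is handed in; nothing more can be done
None
```

I turned both turn buttons aside and opened the lid by its knob to about 60 degrees (59.6 worked out from the gripper position); the arm is still holding it there, and I kept clear of the stay, pencil, tin and square.

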